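Seat a juicer's reaming cone on its splined spindle and hold the start switch down

ROBOT

A 6-joint arm with a two-finger parallel gripper is mounted at the origin on the work surface. World frame = base frame: x ahead of the robot, y to its left, z up, the work surface at z = 0. Lengths are in m, angles in rad, forces in N, time in s.
With the tool pointing down it reaches from about 0.25 to 0.8 m from the base axis. Payload 8.5 kg.
Tool frame: the origin (TCP) lies on the centre line of the jaws, within the pads' length; the fingertips stand 11 mm ahead of it and the grasp point (between the pads) lies 8 mm behind it; z points along the fingers, y is the line along which they close (so a half turn about z gives the same grasp; the last joint's range is limited). The gripper opens to 85 mm and grips with 20 to 120 N. Pads are 22 mm wide; open, the fingers measure 114 mm over their backs; the gripper's body (76 mm by 85 mm) begins 54 mm behind the grasp point. The pads swing forward as they close: fully open they stand 13 mm farther back than shut.
Start: joints at [-1.257, 0.238, -0.013, 1.319, 0, 1.571], TCP at [0.162, -0.499, 0.242] pointing down, gripper open.
Joint ranges: [-2.66, 2.66], [-1.03, 1.9], [-1.14, 1.46], [-1.82, 2.27], [-1.45, 1.34], [-3.14, 3.14]. Speed limits (rad/s): [2.22, 2.22, 2.79, 3.14, 3.14, 3.14].

INTERFACE

Orientations are given as [roll, pitch, yaw] about the fixed x, y, z axes, in that order (R = Rz(yaw) Ry(pitch) Rx(roll)).
In Python, from plant import robot gives the robot as it stands.
- The arm moves only by the tool apply_moves, never from a script. Its arguments are lists of equal length, an entry for each row: "claw": the opening, from -1 (shut) to 1 (fully open); "translation": the shift along the tool's x, y, z in units of 50 mm (1.0 is 50 mm), a list of three; "twist": the turn about the tool's z in units of 8 degrees (1.0 is 8 degrees). A call has 1 to 12 rows; each row is the pose to reach, as a shift and turn from the pose commanded when the call began, along the tool's axes at that moment; what a row does not reach only later rows make up. A row lasts 1/8 s, in which the tool goes at most 62.5 mm and 10.7 degrees, less where a joint would pass 70% of its speed; a pose out of reach is approached as far as the arm can. A call with a gripper value outside its range is refused whole. The fingers move at their own pace and stop on an object; the grip force is fixed at half the most. Time passes only in rows, so rows that repeat a pose let the fingers close. It gives the time, the measured TCP pose, the force, the opening and the grip force at its end, in the units of the state.
- robot.read_state(): the state, without advancing time (a new reading comes with each control period).
- robot.snapshot(name): name is "scene" or "side" or "wrist"; returns (picture, depth): 480x640x3 uint8, red, green, blue; 480x640 float32, m along the optical axis (not along the pixel's ray), 0 where there is no reading.
- robot.camera_model(name): a dict with "fovy" (degrees; the focal length in pixels is half the picture's height over the tangent of half this angle, whatever the lens; pixels are square), "cx", "cy" (the principal point, pixels), "world_from_camera" (4x4, takes a point from camera to world coordinates). Camera axes: x right, y down, z forward; pixel columns grow to the right and rows downward; lengths in m; the calibration is good to about 2 mm. A picture is of the moment at which its call begins: read the wrist's pose just before it. camera_model takes no time and is no camera call; for the wrist camera it gives the pose at the moment of the call.
- robot.finish_job(): hands the job in; it is judged then, once.
Trained networks look in the newest picture that a camera, given by its name, has taken for a name from the list of things; names that differ only in an ending like _2 or _b are one class to them, and where a whole thing is asked for, a point or a joint stands for the part that bears it (a point fixed in the world has none). Each returns a list of dicts, best first, with "score" (0 to 1); they miss things now and then, are a little off and sometimes report something else, mostly with a low value. They report only what shows in the picture. A call takes as long as a camera call.
- robot.outline_of(name, camera): "pixels" (480x640 bool, what is visible of it) and "pixel" ([column, row] in pixels, amid what is visible of it).
The state is a dict: "time_s": time; "joint_pos": joint angles; "joint_velocities": joint speeds; "tau": joint torques, N m; "ee_pos": TCP position; "tool_rot": TCP orientation; "wrist_force": force on the tool from outside, world axes, zero at the start; "wrist_torque": the same for the moment, N m; "opening": finger opening in m; "finger_force": force on a finger pad.
Only numpy, scipy, OpenCV 4.12 (cv2) and the standard library are available. Lean on these libraries where they do the work, as an engineer would, in place of code of your own. Each camera call takes 0.05 s, during which the arm holds its last target. There are 200 camera calls.

TASK

A citrus juicer is on the repair bench, unplugged, and I want to meter its press-to-start switch. Lift the dust cover off the juicer and lay it knob up on the rubber mat, then fit the smaller of the two reaming cones onto the spindle: turn the cone until its slots line up with the spindle's splines and slide it fully home. Press the cone down as far as the sprung spindle will go and finish like that, still gripping the cone and holding it pressed; do not let go, and leave the other things on the bench where they are.

Things in the scene. Friction and masses are not known exactly. Their poses are not given: they have to be found in the camera images.
- juicer: Citrus juicer, fixed: round white motor housing, 140 mm wide, with a steel juice bowl on top (164 mm outside, 136 mm inside) and a short spout towards its -x. Origin: centre of its underside. The shoulder that carries the dust cover is 140 mm above the bench; the lip inside it, 142 mm across and 3 mm thick, rises to 148 mm; the bowl's floor is at 118 mm. The spindle stands in its middle.
- spindle_seat (a point): Point on the spindle's axis, level with the top of its round collar (28 mm wide), on which a fitted cone's underside rests: 128 mm above the bench when not pressed. It turns and sinks with the spindle. z up; its x and y axes run along the splines. The spindle stands at any angle and is stiff to turn (0.25 N m, geared motor).
- spindle_tip (a point): Top of the spindle, on its axis, 26 mm above the collar. Above its black collar the spindle is a bright steel upright cross of four splines, 20 mm across from tip to tip, each 5 mm thick, tops rounded.
- spindle_press (a joint): How far the sprung spindle is pressed down, in m: 0 free, 0.006 at its lower stop. The spring needs about 5 N to start and about 10 N at the stop. The spindle sinks only under load and comes back up.
- cover: Grey domed dust cover, loose, hollow underneath, 160 mm across and 74 mm tall with its knob, about 150 g, standing on the bowl's shoulder over the spindle. Origin: centre of the plane of its lower edge; z up through the knob. Lifted about 20 mm it is clear of the lip and the spindle; it may be carried by the knob.
- cover_knob (a point): Middle of the cover's knob, on its axis, 64 mm above the cover's lower edge. The knob is a round stub 25 mm in diameter and 20 mm tall (54 to 74 mm above the lower edge); grip it from above at any yaw.
- small_cone: The smaller reaming cone, white, loose, upright on the bench, 64 mm tall, 60 mm wide skirt 4 mm thick, about 70 g. Origin: centre of its underside, z up. Underneath is a cross of four slots along its x and y axes, each 7 mm wide, 25 mm from end to end at the mouth narrowing to 21 mm, 34 mm deep: it goes over the spindle only with the slots in line with the splines (to about 5 degrees), in any quarter turn.
- small_cone_grip (a point): Good height to grip the smaller cone: on its axis, 28 mm above its underside. Four broad ribs, 10 mm wide with flat outer faces, stand at its own +x, -x, +y and -y, in line with the slots beneath. Across opposite ribs it measures 46 mm at 10 mm height, 45 mm at 22 mm and 43 mm at 34 mm; above 36 mm it narrows to the point.
- big_cone: The bigger reaming cone, white, same form, 84 mm tall, 82 mm wide at the skirt. Not wanted: leave it alone. Origin: centre of its underside. The two cones can stand in each other's place.
- mat: Black rubber bench mat, empty, 240 mm (x) by 260 mm (y), 3 mm thick, fixed. Origin: centre of its underside, on the bench. The cover goes here. It and the juicer can be on either side.
- strainer: Steel strainer bowl, 142 mm across, 31 mm tall, bystander. Origin: centre of its underside.
- jug: Clear jug with a white handle, 108 mm across, 120 mm tall, bystander. Origin: centre of its underside.
- multimeter: Flat multimeter, 150 x 78 x 46 mm, bystander, at the left (+y). Origin: centre of its underside.
- screwdriver: Screwdriver, 200 mm, lying at the right (-y), bystander. Origin: on its length, at bench height.
- screw_tin: Small open aluminium tin of screws, 42 mm across, 16 mm tall, between the two cones, bystander. Origin: centre of its underside.
- element: Spare heating element, a flat steel U about 220 mm long and 70 mm wide with a brass flange, 19 mm tall, lying beyond, bystander. Origin: middle of its underside.

How it is judged:
On the way, in this order (a step that is already met when the one before it is completed fails the run):
1. the dust cover is lifted off the juicer and lies knob up on the mat (height (world z) of cover below 0.012 m and angle between cover's own z axis and vertical below 0.12 rad and x of cover in the frame of mat between -0.12 and 0.12 m and y of cover in the frame of mat between -0.13 and 0.13 m), for 0.2 s.
2. the smaller cone is meshed with the spindle and fully home on its collar (z of small_cone in the frame of spindle_seat between -0.003 and 0.003 m and horizontal distance between small_cone and spindle_seat below 0.004 m and angle between small_cone's own z axis and vertical below 0.1 rad), for 0.2 s.
At the end, for the whole second after the job is handed in: Through the last second the small cone is meshed and on the collar (3 mm in height, 4 mm off axis, 0.1 rad tilt), gripped (over 1 N), the spindle pressed more than 4.5 of its 6 mm; the cover lies at rest, knob up, its centre over the mat, untouched (all of step 1 and all of step 2 and value of joint spindle_press above 0.0045 m and contact force between the fingers and small_cone above 1 N and contact force between each of the arm, the fingers and cover below 0.1 N and linear speed of cover below 0.02 m/s); the arm keeps its last pose, push and grip.
It fails at once if another thing on the bench is knocked over or shifted by more than 30 mm (distance of any of big_cone, strainer, jug, multimeter, screwdriver, screw_tin, element from where it was at the start of the episode above 0.03 m or angle between any of big_cone, jug's own z axis and vertical above 0.5 rad).
It also fails if it takes over 67 s, if anything falls off the work surface, if the arm or the gripper's body presses on something with over 40 N, if the wrist force passes 120 N, or if a joint passes its speed limit or range.

## Working session

There is one attempt and no reset: what is moved stays moved. The work goes in short steps, Python scripts to look and compute and a tool call to move; the robot and the scene stay as the last step left them, time stands still between calls to the robot, and variables do not carry over. Pictures are saved under pics/ and viewed, at most 10 in all, crops included, and the job is handed in when it is done.

Besides the shell and the picture viewer there is one more tool, called after "Request:" as name(argument=value, ...), one argument or row to a line, values as JSON. apply_moves: Moves the arm, as the interface text tells. Its arguments: {"type":"object","properties":{"claw":{"type":"array"},"translation":{"type":"array"},"twist":{"type":"array"}},"required":["claw","translation","twist"]}

```bash
mkdir -p pics; cat > h.py <<'E'
import numpy as np, cv2
from plant import robot
def cloud(cam):
    im,d=robot.snapshot(cam); m=robot.camera_model(cam)
    return im,d,m
def w(m,d,mask=None):
    f=240/np.tan(np.radians(m["fovy"])/2)
    v,u=np.mgrid[:480,:640]
    P=np.stack([(u-m["cx"])*d/f,(v-m["cy"])*d/f,d],-1)
    T=np.array(m["world_from_camera"]); W=P@T[:3,:3].T+T[:3,3]
    return W
def save(im,n): cv2.imwrite("pics/"+n+".png",im[:,:,::-1])
E
python3 - <<'E'
from h import *
for c in ["scene","side"]:
    im,d,m=cloud(c); save(im,c+"0"); W=w(m,d)
    print(c,m["fovy"],np.round(np.array(m["world_from_camera"]),3).tolist())
    for n in ["cover","cover_knob","small_cone","big_cone","mat","juicer","screw_tin","jug","strainer"]:
        for o in robot.outline_of(n,c)[:2]:
            k=o["pixels"]&(d>0)
            if k.sum()<5: continue
            p=W[k]; print(n,round(o["score"],2),np.round(o["pixel"]),np.round(np.percentile(p,[2,50,98],axis=0),3).tolist())
s=robot.read_state(); print(s["time_s"],s["ee_pos"],s["tool_rot"],s["opening"])
E
```

```text
scene 57.18987331332489 [[0.857, 0.292, -0.424, 1.101], [0.515, -0.48, 0.71, -0.79], [0.004, -0.827, -0.562, 0.765], [0.0, 0.0, 0.0, 1.0]]
cover 0.56 [221. 278.] [[0.496, -0.361, 0.144], [0.573, -0.308, 0.183], [0.626, -0.228, 0.212]]
cover_knob 0.64 [220. 278.] [[0.492, -0.361, 0.142], [0.573, -0.308, 0.183], [0.626, -0.226, 0.212]]
cover_knob 0.51 [228. 324.] [[0.511, -0.364, 0.005], [0.596, -0.331, 0.066], [0.627, -0.249, 0.14]]
small_cone 0.61 [320. 277.] [[0.621, -0.061, 0.002], [0.65, -0.045, 0.025], [0.667, -0.021, 0.061]]
big_cone 0.96 [263. 254.] [[0.405, -0.064, -0.001], [0.47, -0.041, 0.031], [0.496, 0.037, 0.08]]
mat 0.88 [334. 223.] [[0.416, 0.121, -0.0], [0.536, 0.234, 0.003], [0.648, 0.372, 0.007]]
mat 0.37 [263. 254.] [[0.423, -0.061, 0.0], [0.47, -0.041, 0.032], [0.494, 0.005, 0.077]]
juicer 0.68 [231. 324.] [[0.52, -0.364, 0.009], [0.597, -0.331, 0.067], [0.628, -0.247, 0.14]]
screw_tin 0.55 [290. 260.] [[0.52, -0.036, 0.001], [0.54, -0.015, 0.007], [0.56, 0.005, 0.017]]
jug 0.61 [264. 256.] [[0.424, -0.064, 0.0], [0.471, -0.041, 0.033], [0.495, -0.0, 0.08]]
jug 0.5
[... 881 characters left out ...]
05, 0.211]]
juicer 0.71 [404. 208.] [[0.447, -0.29, 0.005], [0.516, -0.226, 0.072], [0.604, -0.203, 0.142]]
juicer 0.68 [316. 334.] [[0.412, 0.124, -0.004], [0.524, 0.258, 0.003], [0.643, 0.376, 0.009]]
screw_tin 0.47 [361. 265.] [[0.519, -0.037, -0.004], [0.54, -0.019, 0.008], [0.56, 0.005, 0.018]]
screw_tin 0.43 [337. 245.] [[0.614, -0.056, -0.003], [0.635, -0.026, 0.021], [0.669, -0.008, 0.06]]
jug 0.85 [249. 281.] [[0.699, 0.203, 0.006], [0.75, 0.255, 0.074], [0.804, 0.335, 0.122]]
strainer 0.75 [282. 240.] [[0.735, -0.014, -0.003], [0.808, 0.042, 0.008], [0.865, 0.115, 0.035]]
1.0 [ 0.16202803 -0.49930726  0.24227993] [-3.14145407e+00  7.58805089e-05  3.13827785e-01] 0.08546627481378877
```

View pics/scene0.png

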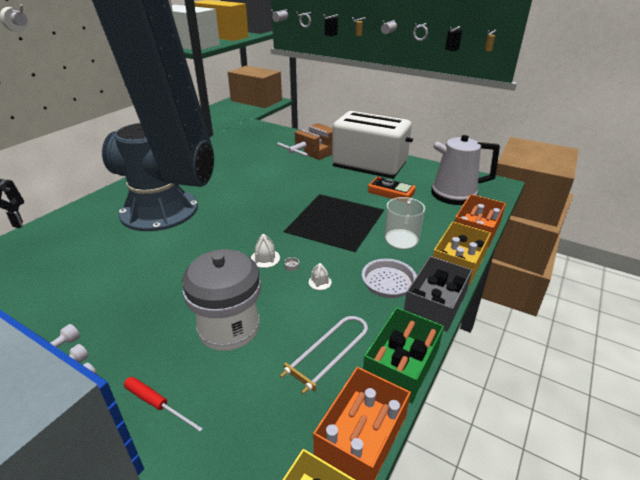

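```bash
cat >> h.py <<'E'
def circ(p):
    A=np.c_[2*p[:,:2],np.ones(len(p))]; s=np.linalg.lstsq(A,(p[:,:2]**2).sum(1),rcond=None)[0]
    return np.round([s[0],s[1],np.sqrt(s[2]+s[0]**2+s[1]**2)],4)
E
python3 - <<'E'
from h import *
for c in ["scene","side"]:
    im,d,m=cloud(c); W=w(m,d); z=W[...,2]
    def near(x,y,r): return (d>0)&(np.hypot(W[...,0]-x,W[...,1]-y)<r)
    p=W[near(.54,-.28,.05)&(z>.2115)]; print("knob top",len(p),p.mean(0).round(4), (p.max(0)[:2]+p.min(0)[:2])/2,p.max(0)-p.min(0))
    p=W[near(.54,-.28,.1)&(z>.146)&(z<.18)]; print("dome wall",circ(p))
    k=near(.64,-.035,.045)&(z>.004); p=W[k]; print("small",len(p),p[p[:,2].argmax()],p[p[:,2]>.05].mean(0),circ(p[p[:,2]<.012]))
    k=near(.46,-.02,.06)&(z>.004); p=W[k]; print("big",p[p[:,2]>.07].mean(0))
E
```

```text
knob top 77 [ 0.5487 -0.2835  0.2136] [ 0.54762666 -0.28244865] [0.02365649 0.02439234 0.00466316]
dome wall [ 0.5499 -0.285   0.073 ]
small 364 [ 0.64283927 -0.03609741  0.06554121] [ 0.64529492 -0.03894559  0.05644057] [ 0.6447 -0.0385  0.0214]
big [ 0.46068642 -0.03079883  0.07673887]
knob top 34 [ 0.5451 -0.281   0.2148] [ 0.54399836 -0.27976698] [0.02507008 0.02883284 0.01087792]
dome wall [ 0.5444 -0.2783  0.0711]
small 259 [ 0.64220227 -0.02817289  0.06586037] [ 0.63941022 -0.03165078  0.05684416] [ 0.6426 -0.0357  0.0286]
big [ 0.45535402 -0.02316196  0.07645216]
```

View pics/side0.png

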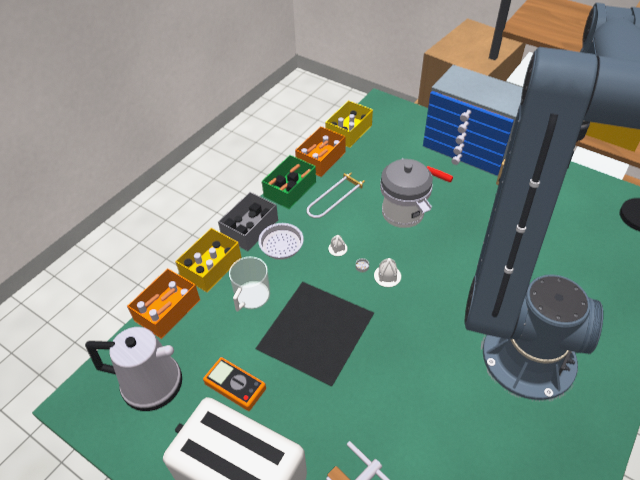

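Request:
apply_moves(
  claw=[1,1,1,1,1,1,1,1,1,1,1,1],
  translation=[
    [0,0,-0.6],
    [0.8,-0.2,-1.16],
    [1.7,-0.4,-1.16],
    [2.6,-0.6,-1.16],
    [3.5,-0.8,-1.16],
    [4.4,-1.0,-1.16],
    [5.4,-1.2,-1.16],
    [6.4,-1.4,-1.16],
    [7.4,-1.6,-1.16],
    [8.2,-1.77,-1.16],
    [8.65,-1.77,-1.16],
    [8.65,-1.77,-1.16],
  ],
  twist=[0,0,0,0,0,0,0,0,0,0,0,0],
)

```text
time_s: 2.6
ee_pos: [0.5473, -0.2809, 0.2995]
tool_rot: [-3.141, 0.001, 0.316]
wrist_force: [-0.1, -0.1, -0.4]
opening: 0.0852
finger_force: 0.0
```

```bash
cat >> h.py <<'E'
def near(W,d,x,y,r): return (d>0)&(np.hypot(W[...,0]-x,W[...,1]-y)<r)
def goto(x,y,z,yaw=None):
    s=robot.read_state(); p=np.array(s["ee_pos"]); a=s["tool_rot"][2]
    D=np.array([x,y,z])-p; c,q=np.cos(a),np.sin(a)
    t=None if yaw is None else np.degrees((yaw-a+np.pi/2)%np.pi-np.pi/2)/8
    print("at",p.round(4),"rot",np.round(s["tool_rot"],4),"t",s["time_s"],"units",np.round(np.array([D@[c,q,0],D@[q,-c,0],-D[2]])/.05,3),"twist(tool z down => -yaw)",None if t is None else round(-t,3))
E
python3 - <<'E'
from h import *
im,d,m=cloud("wrist"); save(im,"w1"); W=w(m,d); z=W[...,2]
k=near(W,d,.546,-.281,.05)&(z>.208)&(z<.222); p=W[k]; print(len(p),p.mean(0),(p.max(0)+p.min(0))/2,p.max(0)-p.min(0),circ(p))
k=near(W,d,.546,-.281,.12)&(z>.146)&(z<.18);print(k.sum(), circ(W[k]) if k.sum()>50 else 0)
goto(.546,-.281,.206)
E
```

```text
1320 [ 0.54727172 -0.28274238  0.21412366] [ 0.54631541 -0.28309564  0.21221849] [0.02474457 0.02472912 0.00820575] [ 0.547  -0.2828  0.0088]
7432 [ 0.5464 -0.283   0.0735]
at [ 0.5463 -0.2813  0.2998] rot [-3.1409e+00  8.0000e-04  3.1490e-01] t 2.65 units [-0.004 -0.008  1.875] twist(tool z down => -yaw) None
```

View pics/w1.png

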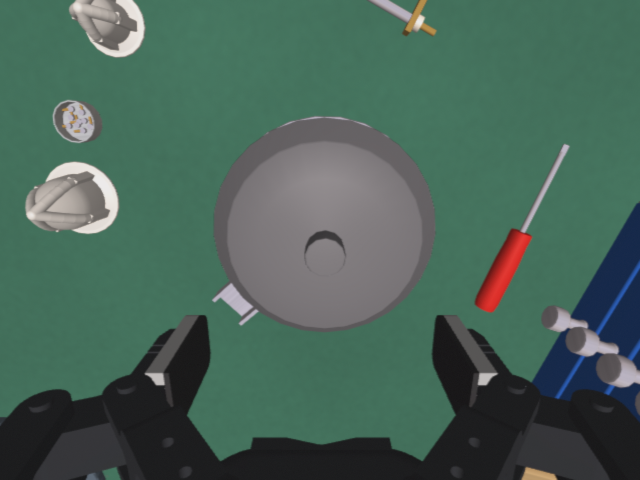

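Request:
apply_moves(
  claw=[0.2,0,0,0,-1,-1,-1,-1,-1,-1,-1,-1],
  translation=[
    [0,0.03,0.8],
    [0,0.03,1.5],
    [0,0.03,1.84],
    [0,0.03,1.84],
    [0,0.03,1.84],
    [0,0.03,1.84],
    [0,0.03,1.84],
    [0,0.03,1.84],
    [0,0.03,1.84],
    [0,0.03,1.84],
    [0,0.03,1.4],
    [0,0.03,0.9],
  ],
  twist=[0,0,0,0,0,0,0,0,0,0,0,0],
)

```text
time_s: 4.15
ee_pos: [0.5464, -0.2829, 0.2557]
tool_rot: [-3.141, 0.0, 0.314]
wrist_force: [0.8, -0.8, -1.8]
opening: 0.0224
finger_force: 59.2
```

```bash
python3 - <<'E'
from h import *
s=robot.read_state(); print(s["opening"],s["finger_force"],s["wrist_force"])
# rubber mat centre target; knob->cover bottom 64 below grasp
goto(.53,.25,.31,0.314)
E
```

```text
0.02241200977910748 59.16551470756531 [ 0.80790117 -0.77989591 -1.82961617]
at [ 0.5464 -0.2829  0.2557] rot [-3.1409e+00  4.0000e-04  3.1380e-01] t 4.15 units [  2.979 -10.24   -1.085] twist(tool z down => -yaw) -0.001
```

Request:
apply_moves(
  claw=[-1,-1,-1,-1,-1,-1,-1,-1,-1,-1,-1,-1],
  translation=[
    [0.1,-0.4,-0.3],
    [0.3,-1.0,-0.3],
    [0.55,-1.9,-0.3],
    [0.85,-2.9,-0.3],
    [1.15,-3.9,-0.3],
    [1.45,-4.9,-0.3],
    [1.7,-5.9,-0.3],
    [2.0,-6.9,-0.3],
    [2.3,-7.9,-0.3],
    [2.6,-8.9,-0.3],
    [2.8,-9.7,-0.3],
    [2.95,-10.15,-0.3],
  ],
  twist=[0,0,0,0,0,0,0,0,0,0,0,0],
)

```text
time_s: 5.65
ee_pos: [0.5413, 0.2164, 0.2703]
tool_rot: [-3.115, 0.001, 0.367]
wrist_force: [0.7, -0.5, -2.2]
opening: 0.0224
finger_force: 59.3
```

```bash
python3 - <<'E'
from h import *
s=robot.read_state(); print(s["opening"],s["finger_force"],s["wrist_force"])
goto(.53,.247,.0725,0.314)
im,d,m=cloud("side"); save(im,"s2")
E
```

```text
0.022411488040834555 59.31548774242401 [ 0.74896174 -0.45565836 -2.19612972]
at [0.5413 0.2164 0.2703] rot [-3.1152e+00  1.0000e-03  3.6710e-01] t 5.65 units [ 0.008 -0.652  3.956] twist(tool z down => -yaw) 0.38
```

View pics/s2.png

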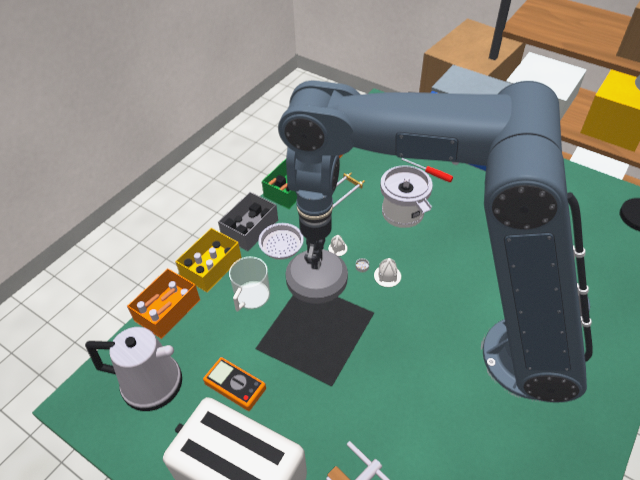

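Request:
apply_moves(
  claw=[-1,-1,-1],
  translation=[
    [0,0,0],
    [0,0,0],
    [0,0,0],
  ],
  twist=[0,0,0],
)

```text
time_s: 6.08
ee_pos: [0.5417, 0.2142, 0.2705]
tool_rot: [-3.116, 0.001, 0.364]
wrist_force: [-0.6, -0.5, -1.9]
opening: 0.0223
finger_force: 59.3
```

```bash
python3 - <<'E'
from h import *
goto(.525,.247,.073,0.314)
E
```

```text
at [0.5417 0.2142 0.2705] rot [-3.1158e+00  7.0000e-04  3.6440e-01] t 6.075 units [-0.079 -0.731  3.95 ] twist(tool z down => -yaw) 0.361
```

```bash
python3 - <<'E'
from h import *
print(np.round(robot.read_state()["joint_pos"],3))
E
```

```text
[0.364 0.333 0.191 1.43  0.026 3.141]
```

Request:
apply_moves(
  claw=[-1,-1,-1,-1],
  translation=[
    [0,-0.3,0],
    [-0.05,-0.6,0.4],
    [-0.05,-0.73,1],
    [-0.05,-0.73,1.6],
  ],
  twist=[0,0,0,0],
)

```text
time_s: 6.58
ee_pos: [0.5321, 0.2345, 0.1908]
tool_rot: [-3.101, 0.0, 0.395]
wrist_force: [0.3, -0.4, -1.7]
opening: 0.0228
finger_force: 59.3
```

```bash
python3 - <<'E'
from h import *
print(np.round(robot.read_state()["joint_pos"],3),robot.read_state()["wrist_force"])
goto(.525,.247,.073,0.314)
E
```

```text
[0.394 0.355 0.02  1.236 0.041 3.141] [ 0.31316068 -0.44692856 -1.6974912 ]
at [0.5321 0.2345 0.1908] rot [-3.101   0.      0.3954] t 6.575 units [-0.035 -0.285  2.356] twist(tool z down => -yaw) 0.583
```

Request:
apply_moves(
  claw=[-1,-1,-1,-1,-1,-1],
  translation=[
    [0,-0.1,0.1],
    [0,-0.25,0.2],
    [0,-0.28,0.3],
    [0,-0.28,0.6],
    [0,-0.28,1.0],
    [0,-0.28,1.0],
  ],
  twist=[-1,-2,-3,-3,-3,-3],
)

```text
time_s: 7.32
ee_pos: [0.5249, 0.2483, 0.1401]
tool_rot: [-3.103, -0.012, 0.811]
wrist_force: [-0.1, -0.4, -2.7]
opening: 0.0226
finger_force: 59.3
```

```bash
python3 - <<'E'
from h import *
print(np.round(robot.read_state()["joint_pos"],3),robot.read_state()["wrist_force"])
goto(.525,.247,.073)
E
```

```text
[ 0.421  0.385 -0.069  1.12   0.04   2.752] [-0.0877323  -0.36907714 -2.71652916]
at [0.5249 0.2483 0.1401] rot [-3.1031 -0.0124  0.8107] t 7.325 units [-0.017  0.02   1.341] twist(tool z down => -yaw) None
```

Request:
apply_moves(
  claw=[-1,-1,-1,-1,0.2,0.2,0.2,0.2,0.2,0.2,0.2,0.2],
  translation=[
    [0,0,0.5],
    [0,0,1.0],
    [0,0,1.31],
    [0,0,1.31],
    [0,0,1.31],
    [0,0,1.31],
    [0,0,1.31],
    [0,0,1.1],
    [0,0,0.6],
    [0,0,0],
    [0,0,-0.8],
    [0,0,-1.6],
  ],
  twist=[0,0,0,0,0,0,0,0,0,0,0,0],
)

```text
time_s: 8.82
ee_pos: [0.5272, 0.2457, 0.224]
tool_rot: [-3.105, -0.016, 0.813]
wrist_force: [1.3, 0.4, 0.4]
opening: 0.0512
finger_force: 0.0
```

```bash
python3 - <<'E'
from h import *
im,d,m=cloud("side"); W=w(m,d); z=W[...,2]
k=near(W,d,.525,.247,.1)&(z>.01)&(z<.04);print(k.sum(), circ(W[k]))
k=near(W,d,.525,.247,.03)&(z>.072)&(z<.09);print(k.sum(), W[k].mean(0))
goto(.63,-.03,.25)
E
```

```text
703 [0.5246 0.2536 0.0758]
58 [0.52413559 0.25473227 0.07741688]
at [0.529  0.2463 0.2294] rot [-3.1075 -0.0227  0.8133] t 8.875 units [-2.626  5.265 -0.412] twist(tool z down => -yaw) None
```

Request:
apply_moves(
  claw=[0.6,0.6,0.6,0.6,0.6,0.6,0.6,0.6,0.6,0.6,0.6,0.6],
  translation=[
    [-0.2,0.4,-0.4],
    [-0.4,0.9,-0.4],
    [-0.7,1.4,-0.4],
    [-0.95,1.9,-0.4],
    [-1.2,2.4,-0.4],
    [-1.5,2.9,-0.4],
    [-1.7,3.4,-0.4],
    [-1.95,3.9,-0.4],
    [-2.2,4.4,-0.4],
    [-2.4,4.8,-0.4],
    [-2.5,5.1,-0.4],
    [-2.6,5.25,-0.4],
  ],
  twist=[-1.2,-2.4,-3.6,-4.8,-6.0,-7.2,-8.4,-9.6,-10.8,-12,-13.2,-14.0],
)

```text
time_s: 10.38
ee_pos: [0.6294, -0.0304, 0.2305]
tool_rot: [3.113, -0.028, 2.772]
wrist_force: [0.8, 0.1, 0.4]
opening: 0.0685
finger_force: 0.0
```

```bash
python3 - <<'E'
from h import *
im,d,m=cloud("wrist"); save(im,"w3"); W=w(m,d); z=W[...,2]
print(np.round(robot.read_state()["joint_pos"],3)); print(np.round(np.array(m["world_from_camera"])[:3,3],3))
k=near(W,d,.643,-.035,.05)&(z>.002)&(z<.007); print(k.sum(),circ(W[k])if k.sum()>20 else 0)
k=near(W,d,.643,-.035,.05)&(z>.057); print(k.sum(),W[k].mean(0))
goto(.5465,-.283,.30)
E
```

```text
[-0.066  0.44   0.256  1.404  0.035  0.299]
[ 0.558 -0.008  0.364]
1161 [ 0.6431 -0.0354  0.0263]
29200 [ 0.62083205 -0.02565438  0.28269689]
at [ 0.6294 -0.0311  0.2305] rot [ 3.1133 -0.0276  2.7766] t 10.425 units [-0.249 -5.298 -1.391] twist(tool z down => -yaw) None
```

View pics/w3.png

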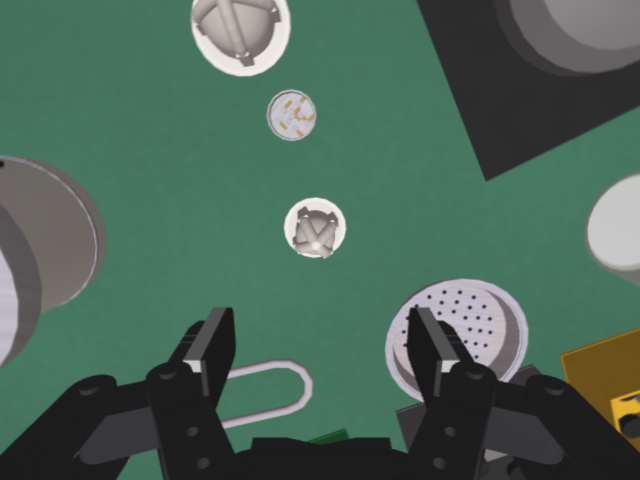

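Request:
apply_moves(
  claw=[0.6,0.6,0.6,0.6,0.6,0.6,0.6,0.6,0.6,0.6,0.6,0.6],
  translation=[
    [0,0,-1.2],
    [0,-0.4,-1.39],
    [-0.05,-0.9,-1.39],
    [-0.1,-1.4,-1.39],
    [-0.1,-1.9,-1.39],
    [-0.15,-2.4,-1.39],
    [-0.2,-2.9,-1.39],
    [-0.2,-3.4,-1.39],
    [-0.2,-3.9,-1.39],
    [-0.25,-4.4,-1.39],
    [-0.25,-4.9,-1.39],
    [-0.25,-5.3,-1.39],
  ],
  twist=[-1.2,-2.4,-3.6,-4.8,-6.0,-7.2,-8.4,-9.6,-10.8,-12,-13.2,-14.4],
)

```text
time_s: 11.92
ee_pos: [0.5447, -0.2838, 0.2922]
tool_rot: [3.128, 0.038, -1.501]
wrist_force: [-0.1, -0.3, -0.0]
opening: 0.0681
finger_force: 0.0
```

Request:
apply_moves(
  claw=[0.6,0.6,0.6,0.6,0.6,0.6,0.6,0.6],
  translation=[
    [0,0,0],
    [0,0,0],
    [0,0,0],
    [0,0,0],
    [0,0,0],
    [0,0,0],
    [0,0,0],
    [0,0,0],
  ],
  twist=[-1.2,-2.4,-3.6,-4.8,-6.0,-7.2,-8,-8],
)

```text
time_s: 12.92
ee_pos: [0.5576, -0.256, 0.2923]
tool_rot: [-3.138, 0.029, -0.435]
wrist_force: [-1.4, 0.3, 0.1]
opening: 0.0681
finger_force: 0.0
```

```bash
python3 - <<'E'
from h import *
s=robot.read_state()
print(np.round(s["joint_pos"],4))
im,d,m=cloud("wrist"); save(im,"w4"); W=w(m,d); z=W[...,2]
np.savez("w4.npz",im=im,W=W,d=d)
k=near(W,d,.5465,-.283,.09)&(z>.136)&(z<.150); print(k.sum(),circ(W[k]))
k=near(W,d,.5465,-.283,.025)&(z>.138); print(k.sum(),W[k].mean(0),(W[k].max(0)+W[k].min(0))/2,np.ptp(W[k],axis=0))
goto(.5465,-.283,.30)
E
```

```text
[-0.4323  0.412   0.3668  1.5545  0.004  -3.1387]
11071 [ 0.5474 -0.2839  0.0737]
16144 [ 0.553944   -0.28988195  0.33739727] [ 0.54902812 -0.2868276   0.25516654] [0.04358275 0.04175442 0.23391472]
at [ 0.5573 -0.2567  0.2922] rot [-3.1378  0.029  -0.4362] t 12.975 units [ 0.026  0.568 -0.156] twist(tool z down => -yaw) None
```

View pics/w4.png

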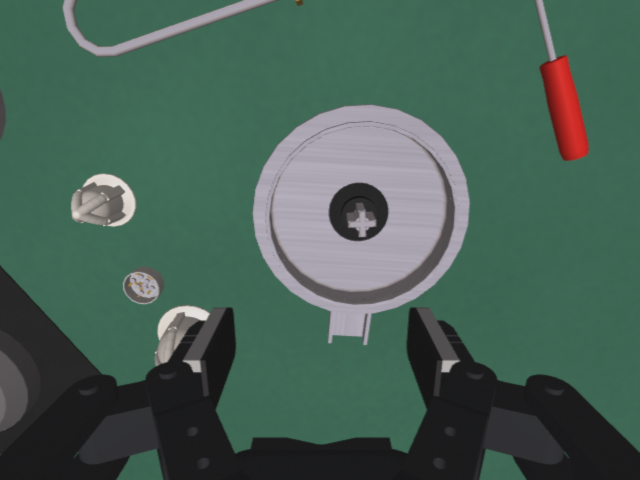

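```bash
cat >> h.py <<'E'
from scipy.optimize import minimize
def cross(p,c0,half,thick):
    # cross template fit: fraction of points inside the cross minus spread
    best=None
    for a in np.radians(np.arange(0,90,1)):
        for dx in np.arange(-.004,.0041,.001):
            for dy in np.arange(-.004,.0041,.001):
                q=p-(c0+[dx,dy]); u=np.abs(q@[np.cos(a),np.sin(a)]); v=np.abs(q@[-np.sin(a),np.cos(a)])
                o=np.minimum(np.hypot(np.maximum(u-half,0),np.maximum(v-thick/2,0)),np.hypot(np.maximum(v-half,0),np.maximum(u-thick/2,0)))
                e=(o**2).mean()
                if best is None or e<best[0]: best=(e,np.degrees(a),c0[0]+dx,c0[1]+dy)
    return best
E
python3 - <<'E'
from h import *
f=np.load("w4.npz"); W=f["W"];d=f["d"];z=W[...,2]
k=near(W,d,.5474,-.2839,.02)&(z>.142)&(z<.165); v,u=np.nonzero(k); print(k.sum(),u.min(),u.max(),v.min(),v.max(),np.percentile(z[k],[5,50,95]))
p=W[k]; t=p[p[:,2]>.15]; print(len(t)); print(cross(t[:,:2],t[:,:2].mean(0),.010,.005),t.mean(0))
cv2.imwrite("pics/c4.png",cv2.resize(f["im"][190:250,330:395,::-1],None,fx=6,fy=6,interpolation=cv2.INTER_NEAREST))
E
```

```text
467 347 375 207 236 [0.14376451 0.15307111 0.15462952]
371
(np.float64(3.317442061203875e-08), np.float64(67.0), np.float64(0.5470485900829671), np.float64(-0.28381774536172377)) [ 0.54704859 -0.28381775  0.15323859]
```

View pics/c4.png

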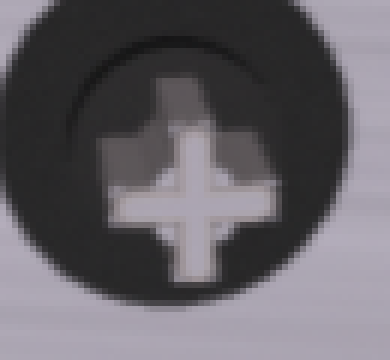

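Request:
apply_moves(
  claw=[0.6,0.6,0.6,0.6,0.6,0.6,0.6,0.6,0.6,0.6,0.6,0.6],
  translation=[
    [0,-0.4,0],
    [-0.05,-0.9,0],
    [-0.1,-1.4,0],
    [-0.1,-1.9,0],
    [-0.15,-2.4,0],
    [-0.2,-2.9,0],
    [-0.2,-3.4,0.3],
    [-0.25,-3.9,0.6],
    [-0.3,-4.4,1.0],
    [-0.31,-4.73,1.4],
    [-0.31,-4.73,1.8],
    [-0.31,-4.73,1.8],
  ],
  twist=[1.0,2.0,3.0,4.0,5.0,6.0,7.0,8.0,9.0,10.0,10.0,10.0],
)

```text
time_s: 14.48
ee_pos: [0.6398, -0.0355, 0.2019]
tool_rot: [3.111, 0.008, -1.834]
wrist_force: [-0.5, -0.4, 0.4]
opening: 0.0681
finger_force: 0.0
```

```bash
python3 - <<'E'
from h import *
s=robot.read_state()
print(np.round(s["joint_pos"],4))
im,d,m=cloud("wrist"); W=w(m,d); z=W[...,2]
np.savez("w5.npz",im=im,W=W,d=d)
k=near(W,d,.643,-.0354,.04)&(z>.001)&(z<.0065); print(k.sum(),circ(W[k]))
k=near(W,d,.643,-.0354,.04)&(z>.057)&(z<.08); print(k.sum(),W[k].mean(0),W[k].max(0))
v,u=np.nonzero(near(W,d,.643,-.0354,.04)&(z<.08)); a,b,c,e=u.min()-5,u.max()+5,v.min()-5,v.max()+5; print(a,b,c,e)
cv2.imwrite("pics/c5.png",cv2.resize(im[c:e,a:b,::-1],None,fx=4,fy=4,interpolation=cv2.INTER_CUBIC))
c0=circ(W[near(W,d,.643,-.0354,.04)&(z>.001)&(z<.0065)])[:2]
for lo,hi in[(.014,.022),(.02,.03),(.026,.036)]:
    q=W[near(W,d,*c0,.03)&(z>lo)&(z<hi)]; r=np.hypot(*(q[:,:2]-c0).T); th=np.degrees(np.arctan2(*(q[:,:2]-c0).T[::-1]))
    print(lo,[(t,round(1e3*np.percentile(r[np.abs(th-t)<6],80),1)) if (np.abs(th-t)<6).sum()>3 else (t,0) for t in range(-180,180,12)])
goto(*c0,.02)
E
```

```text
[-0.062   0.4756  0.2412  1.3652  0.0142 -1.3704]
3031 [ 0.6435 -0.0345  0.0327]
430 [ 0.64330091 -0.03636716  0.06119603] [ 0.65367435 -0.02495744  0.06655578]
260 360 161 259
0.014 [(-180, 0), (-168, np.float64(22.7)), (-156, np.float64(22.8)), (-144, np.float64(18.4)), (-132, np.float64(18.4)), (-120, np.float64(18.4)), (-108, np.float64(18.6)), (-96, np.float64(20.6)), (-84, np.float64(23.5)), (-72, np.float64(23.5)), (-60, 0), (-48, np.float64(18.6)), (-36, np.float64(18.6)), (-24, 0), (-12, 0), (0, np.float64(22.7)), (12, 0), (24, 0), (36, 0), (48, 0), (60, 0), (72, 0), (84, 0), (96, 0), (108, 0), (120, 0), (132, 0), (144, 0), (156, 0), (168, 0)]
0.02 [(-180, 0), (-168, np.float64(22.2)), (-156, np.float64(22.3)), (-144, np.float64(18.1)), (-132, np.float64(18.1)), (-120, np.float64(18.2)), (-108, np.float64(18.3)), (-96, np.float64(20.2)), (-84, np.float64(23.1)), (-72, np.float64(23.1)), (-60, 0), (-48, np.float64(18.5)), (-36, np.float64(18.4)), (-24, 0), (-12, 0), (0, np.float64(21.7)), (12, 0), (24, 0), (36, 0), (48, 0), (60, 0), (72, 0), (84, 0), (96, 0), (108, 0), (120, np.float64(21.0)), (132, 0), (144, 0), (156, 0), (168, 0)]
0.026 [(-180, np.float64(22.1)), (-168, np.float64(21.9)), (-156, np.float64(21.9)), (-144, np.float64(17.8)), (-132, np.float64(17.8)), (-120, np.float64(18.0)), (-108, np.float64(18.2)), (-96, np.float64(20.9)), (-84, np.float64(22.7)), (-72, np.float64(22.6)), (-60, np.float64(18.2)), (-48, np.float64(18.1)), (-36, np.float64(18.1)), (-24, 0), (-12, 0), (0, np.float64(21.4)), (12, 0), (24, 0), (36, 0), (48, 0), (60, 0), (72, 0), (84, 0), (96, 0), (108, 0), (120, np.float64(20.4)), (132, 0), (144, 0), (156, 0), (168, 0)]
at [ 0.6403 -0.0357  0.2031] rot [ 3.1122  0.0085 -1.8335] t 14.525 units [-0.04  -0.056  3.661] twist(tool z down => -yaw) None
```

View pics/c5.png

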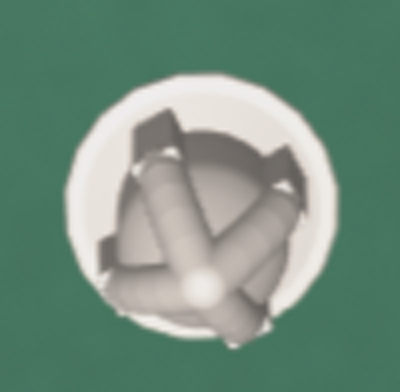

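```bash
python3 - <<'E'
from h import *
f=np.load("w5.npz"); W=f["W"];d=f["d"];z=W[...,2]
c0=np.array([.6435,-.0350])
q=W[near(W,d,*c0,.0265)&(z>.010)&(z<.034)]; 
R=lambda z: np.interp(z,[.01,.022,.034],[.023,.0225,.0215])
def cost(x,ret=False):
    p=q[:,:2]-x[:2]; e=0;n=[]
    for j in range(4):
        a=x[2]+j*np.pi/2; u=p@[np.cos(a),np.sin(a)]; v=p@[-np.sin(a),np.cos(a)]
        m=(u>.0193)&(np.abs(v)<.009)
        n.append(int(m.sum())); 
        if m.sum()<40: continue
        e+=np.minimum((u[m]-R(q[m,2]))**2,9e-6).sum()+(np.maximum(np.abs(v[m])-.005,0)**2).sum()
    return (e,n) if ret else e*1e6
b=min((minimize(cost,[*c0,np.radians(a)],method="Nelder-Mead",options=dict(initial_simplex=[[*c0,np.radians(a)],[c0[0]+.002,c0[1],np.radians(a)],[c0[0],c0[1]+.002,np.radians(a)],[*c0,np.radians(a+6)]])) for a in (5,13,20)),key=lambda r:r.fun)
print(b.x[:2],np.degrees(b.x[2]),b.fun,cost(b.x,True))
# rib tops: ridge angle
for cen in (-166,-77):
    r=np.hypot(*(q[:,:2]-b.x[:2]).T); th=np.degrees(np.arctan2(*(q[:,:2]-b.x[:2]).T[::-1])); m=(np.abs(th-cen)<20)&(r>.0205); print(cen,m.sum(),np.percentile(th[m],[3,50,97]),th[m].mean())
yaw=b.x[2]
goto(.6434,-.0350,.024,yaw); goto(.6434,-.0350,.024,yaw+np.pi/2)
s=robot.read_state(); print(s["joint_pos"])
E
```

```text
[ 0.64376275 -0.03493369] 12.180436033426211 107.19973773465469 (np.float64(0.00010719973773465468), [21, 3, 58, 88])
-166 54 [-176.9959829  -158.79335186 -153.79596461] -162.59834479783788
-77 85 [-91.28247215 -80.08561014 -68.11002096] -80.5046531510284
at [ 0.6403 -0.0357  0.2031] rot [ 3.1122  0.0085 -1.8335] t 14.525 units [-0.03  -0.057  3.581] twist(tool z down => -yaw) 7.846
at [ 0.6403 -0.0357  0.2031] rot [ 3.1122  0.0085 -1.8335] t 14.525 units [-0.03  -0.057  3.581] twist(tool z down => -yaw) -3.404
[-0.06223445  0.47480046  0.24297204  1.36602512  0.01420634 -1.37061351]
```

```bash
cat >> h.py <<'E'
from scipy.spatial.transform import Rotation
def goto(x,y,z,yaw=None):
    s=robot.read_state(); p=np.array(s["ee_pos"]); R=Rotation.from_euler("xyz",s["tool_rot"]).as_matrix()
    a=s["tool_rot"][2]; t=None if yaw is None else -np.degrees((yaw-a+np.pi/2)%np.pi-np.pi/2)/8
    print("at",p.round(4),np.round(s["tool_rot"],4),"lean",R[:2,2].round(4),"t",s["time_s"],"units",np.round(R.T@(np.array([x,y,z])-p)/.05,3),"twist",t,"q6",round(s["joint_pos"][5],2))
E
python3 - <<'E'
from h import *
for z in (.1,.022): goto(.6434,-.035,z,np.radians(12))
E
```

```text
at [ 0.6403 -0.0357  0.2031] [ 3.1122  0.0085 -1.8335] lean [-0.0261  0.0159] t 14.525 units [-0.012 -0.117  2.059] twist 7.868301049206698 q6 -1.37
at [ 0.6403 -0.0357  0.2031] [ 3.1122  0.0085 -1.8335] lean [-0.0261  0.0159] t 14.525 units [ 1.000e-03 -1.630e-01  3.618e+00] twist 7.868301049206698 q6 -1.37
```

Request:
apply_moves(
  claw=[0.6,0.6,0.6,0.6,0.6,0.6,0.6,0.6,0.6],
  translation=[
    [0,-0.1,0.3],
    [0,-0.1,0.6],
    [0,-0.11,0.9],
    [0,-0.11,1.2],
    [0,-0.12,1.5],
    [0,-0.12,1.8],
    [0,-0.12,2.06],
    [0,-0.12,2.06],
    [0,-0.12,2.06],
  ],
  twist=[1.1,2.3,3.5,4.7,5.9,7.1,7.87,7.87,7.87],
)

```text
time_s: 15.65
ee_pos: [0.6445, -0.0356, 0.1012]
tool_rot: [3.121, -0.02, -2.929]
wrist_force: [-0.2, 0.4, 0.7]
opening: 0.0684
finger_force: 0.0
```

```bash
python3 - <<'E'
from h import *
im,d,m=cloud("wrist"); save(im,"w6"); W=w(m,d); z=W[...,2]; np.savez("w6.npz",im=im,W=W,d=d)
k=near(W,d,.6434,-.035,.036)&(z>.0015)&(z<.006); print(k.sum(),circ(W[k]))
goto(.6434,-.035,.022,np.radians(12))
E
```

```text
2013 [ 0.6434 -0.0348  0.027 ]
at [ 0.6445 -0.0355  0.1012] [ 3.1213 -0.0196 -2.9294] lean [-0.0234  0.0157] t 15.7 units [-0.011 -0.018  1.584] twist 0.02001819346891109 q6 -0.27
```

View pics/w6.png

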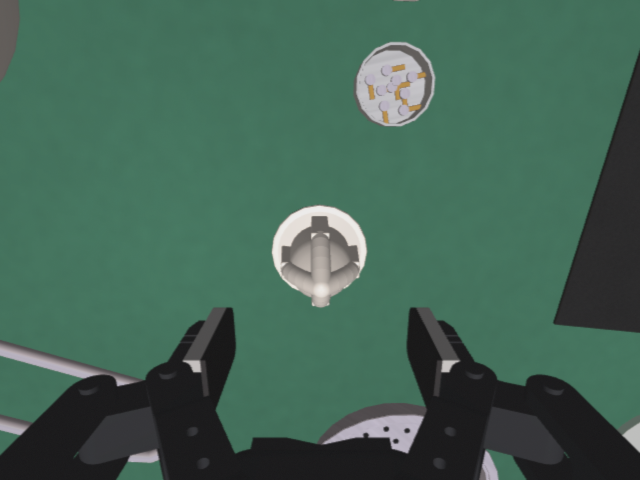

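Request:
apply_moves(
  claw=[0.6,0.6,0.6,-1,-1,-1,-1,-1,-1],
  translation=[
    [-0.01,-0.02,0.7],
    [-0.01,-0.02,1.3],
    [-0.01,-0.02,1.58],
    [-0.01,-0.02,1.58],
    [-0.01,-0.02,1.58],
    [-0.01,-0.02,1.58],
    [-0.01,-0.02,1.58],
    [-0.01,-0.02,1.58],
    [-0.01,-0.02,1.58],
  ],
  twist=[0,0,0,0,0,0,0,0,0],
)

```text
time_s: 16.82
ee_pos: [0.6434, -0.0349, 0.022]
tool_rot: [3.121, -0.019, -2.931]
wrist_force: [0.6, 0.4, 6.8]
opening: 0.0433
finger_force: 61.8
```

```bash
python3 - <<'E'
from h import *
s=robot.read_state(); print(s["wrist_force"],s["finger_force"],s["opening"])
goto(.5472,-.2838,.24,np.radians(-23))
E
```

```text
[0.59358478 0.39358459 6.79309968] 61.752946213891846 0.04325442592333142
at [ 0.6434 -0.0349  0.022 ] [ 3.1214 -0.0193 -2.9308] lean [-0.0231  0.0157] t 16.825 units [ 3.006 -4.378 -4.391] twist 4.384363331147987 q6 -0.27
```

Request:
apply_moves(
  claw=[-1,-1,-1,-1,-1,-1,-1,-1,-1,-1,-1,-1],
  translation=[
    [0,0,-0.3],
    [0,0,-1.2],
    [0,0,-2.2],
    [0,0,-3.2],
    [0.3,-0.5,-4.1],
    [0.8,-1.2,-4.39],
    [1.3,-1.9,-4.39],
    [1.8,-2.6,-4.39],
    [2.3,-3.3,-4.39],
    [2.7,-4.0,-4.39],
    [3.0,-4.38,-4.39],
    [3.0,-4.38,-4.39],
  ],
  twist=[0,0,0,0,0.5,1.2,1.9,2.6,3.3,4.0,4.38,4.38],
)

```text
time_s: 18.32
ee_pos: [0.5462, -0.2852, 0.2397]
tool_rot: [3.137, -0.029, 2.738]
wrist_force: [0.1, 0.7, -0.7]
opening: 0.0427
finger_force: 61.0
```

```bash
python3 - <<'E'
from h import *
s=robot.read_state(); print(s["wrist_force"],s["finger_force"],s["opening"])
im,d,m=cloud("wrist"); save(im,"w7"); W=w(m,d); z=W[...,2]; np.savez("w7.npz",im=im,W=W,d=d)
k=near(W,d,.5472,-.2838,.09)&(z>.136)&(z<.150); print(k.sum(),circ(W[k]))
goto(.5472,-.2838,.18,np.radians(-23))
E
```

```text
[ 0.09049495  0.65048647 -0.74932183] 60.98522571322974 0.042695354169887394
11715 [ 0.5458 -0.2818  0.0737]
at [ 0.5468 -0.2842  0.2396] [ 3.1366 -0.029   2.7398] lean [-0.0247  0.0159] t 18.375 units [-0.04   0.005  1.192] twist -0.0025323040021609923 q6 -0.08
```

View pics/w7.png

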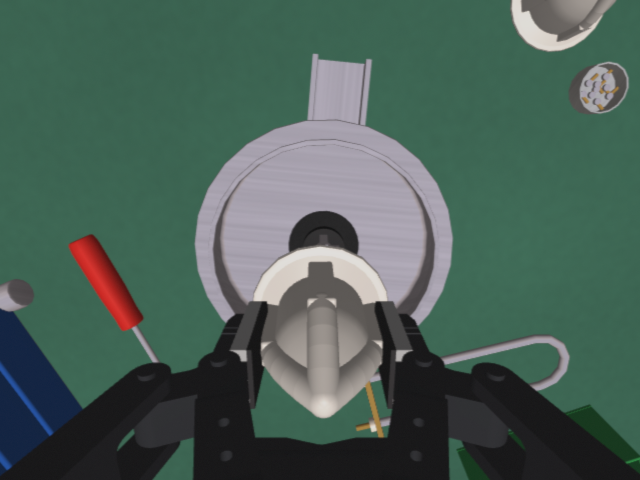

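```bash
python3 - <<'E'
from h import *
for z in(.18,.165,.15): goto(.5465,-.2829,z,np.radians(-23))
E
```

```text
at [ 0.5468 -0.2842  0.2396] [ 3.1366 -0.029   2.7398] lean [-0.0247  0.0159] t 18.375 units [-0.02   0.016  1.193] twist -0.0025323040021609923 q6 -0.08
at [ 0.5468 -0.2842  0.2396] [ 3.1366 -0.029   2.7398] lean [-0.0247  0.0159] t 18.375 units [-0.028  0.015  1.493] twist -0.0025323040021609923 q6 -0.08
at [ 0.5468 -0.2842  0.2396] [ 3.1366 -0.029   2.7398] lean [-0.0247  0.0159] t 18.375 units [-0.037  0.013  1.793] twist -0.0025323040021609923 q6 -0.08
```

Request:
apply_moves(
  claw=[-1,-1,-1,-1,-1,-1,-1],
  translation=[
    [-0.02,0.02,0.6],
    [-0.02,0.02,1.1],
    [-0.02,0.02,1.2],
    [-0.03,0.02,1.25],
    [-0.03,0.02,1.3],
    [-0.03,0.015,1.35],
    [-0.03,0.015,1.4],
  ],
  twist=[0,0,0,0,0,0,0],
)

```text
time_s: 19.25
ee_pos: [0.5472, -0.2827, 0.1692]
tool_rot: [3.137, -0.029, 2.74]
wrist_force: [-0.2, 0.9, -0.8]
opening: 0.0431
finger_force: 61.0
```

```bash
python3 - <<'E'
from h import *
s=robot.read_state(); print(s["wrist_force"],s["wrist_torque"])
goto(.5465,-.2829,.15,np.radians(-23))
E
```

```text
[-0.23096816  0.9190331  -0.7922014 ] [-0.05771171 -0.02378329 -0.06283137]
at [ 0.5472 -0.2827  0.1692] [ 3.1369 -0.0287  2.7405] lean [-0.0246  0.0155] t 19.25 units [-0.    -0.01   0.384] twist 0.0023588272168524813 q6 -0.08
```

Request:
apply_moves(
  claw=[-1,-1,-1,-1,-1],
  translation=[
    [0,0,0.1],
    [0,0,0.2],
    [0,0,0.3],
    [0,0,0.36],
    [0,0,0.4],
  ],
  twist=[0,0,0,0,0],
)

```text
time_s: 19.88
ee_pos: [0.5466, -0.2823, 0.1492]
tool_rot: [3.137, -0.029, 2.741]
wrist_force: [-0.4, 0.6, 3.9]
opening: 0.0429
finger_force: 61.5
```

```bash
python3 - <<'E'
from h import *
s=robot.read_state(); print(s["wrist_force"],s["wrist_torque"])
goto(.5468,-.2829,.144,np.radians(-23))
E
```

```text
[-0.37376854  0.62615698  3.92866702] [0.17438567 0.22253848 0.05594174]
at [ 0.5466 -0.2823  0.1492] [ 3.1369 -0.029   2.7405] lean [-0.0249  0.0157] t 19.875 units [-0.012 -0.01   0.103] twist 0.002660550500549792 q6 -0.08
```

Request:
apply_moves(
  claw=[-1,-1,-1,-1,-1,-1,-1,-1],
  translation=[
    [0,0,0],
    [0,0,0],
    [0,0,0.03],
    [0,0,0.06],
    [0,0,0.09],
    [0,0,0.12],
    [0,0,0.13],
    [0,0,0.13],
  ],
  twist=[0,0,0,0,0,0,0,0],
)

```text
time_s: 20.88
ee_pos: [0.5466, -0.2823, 0.1439]
tool_rot: [3.137, -0.028, 2.741]
wrist_force: [-3.6, 3.0, 13.7]
opening: 0.043
finger_force: 62.8
```

Request:
apply_moves(
  claw=[-1,-1,-1,-1],
  translation=[
    [0,0,0.02],
    [0,0,0.04],
    [0,0,0.05],
    [0,0,0.05],
  ],
  twist=[0,0,0,0],
)

```text
time_s: 21.38
ee_pos: [0.5467, -0.2824, 0.1436]
tool_rot: [3.137, -0.025, 2.74]
wrist_force: [-8.0, 3.3, 30.7]
opening: 0.043
finger_force: 64.8
```

```bash
python3 - <<'E'
from h import *
s=robot.read_state(); print(s["wrist_force"],s["wrist_torque"],s["ee_pos"],s["finger_force"])
for c in("side","scene"):
    im,d,m=cloud(c); W=w(m,d); z=W[...,2]
    k=near(W,d,.525,.25,.03)&(z>.072)&(z<.09);print(c,"cover",k.sum(), W[k].mean(0))
save(im[200:380,120:340],"x")
im,d,m=cloud("wrist"); W=w(m,d);z=W[...,2]
k=near(W,d,.5466,-.2829,.031)&(np.hypot(W[...,0]-.5466,W[...,1]+.2829)>.025)&(z<.16)&(z>.11); print("skirt z",np.percentile(z[k],[10,50,90]),k.sum())
k=near(W,d,.5466,-.2829,.085)&(np.hypot(W[...,0]-.5466,W[...,1]+.2829)>.074)&(z>.13)&(z<.16); print("rim z",np.median(z[k]))
k=near(W,d,.5466,-.2829,.06)&(np.hypot(W[...,0]-.5466,W[...,1]+.2829)>.04)&(z<.13)&(z>.1); print("floor z",np.median(z[k]))
E
```

```text
[-8.01821954  3.29957109 30.72113595] [ 0.96968164  1.77454241 -0.02284033] [ 0.54673363 -0.28236611  0.14356144] 64.8479132540524
side cover 60 [0.52323044 0.25478991 0.07712587]
scene cover 32 [0.5264788  0.25074491 0.07667936]
skirt z [0.11824513 0.12609612 0.15223941] 4013
rim z 0.14011934400965118
floor z 0.11821944754680398
```

Request:
apply_moves(
  claw=[-1,-1,-1,-1],
  translation=[
    [0,0,-0.02],
    [0,0,-0.02],
    [0,0,-0.02],
    [0,0,-0.02],
  ],
  twist=[0,0,0,0],
)

```text
time_s: 22.02
ee_pos: [0.5467, -0.2823, 0.1437]
tool_rot: [3.137, -0.026, 2.74]
wrist_force: [-6.8, 2.9, 23.9]
opening: 0.0431
finger_force: 63.9
```

```bash
python3 - <<'E'
from h import *
s=robot.read_state(); print(s["wrist_force"],s["ee_pos"],s["finger_force"])
if s["wrist_force"][2]>13: print(robot.finish_job())
E
```

```text
[-6.758164    2.91646122 23.87635354] [ 0.54668434 -0.28233491  0.14367005] 63.88150577869965
the job is handed in; nothing more can be done
None
```

The job is handed in at about 22 s, with no verdict returned: the cover lies knob up on the mat, and the small cone is on the spindle, still gripped and pressed to the stop (about 24 N at the wrist).

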